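# Find the dragging pulley on the demonstration panel

## Task

Before the show, check the three pulleys on the sloping panel: flick each one round briskly with a finger where it sits, once or twice, by at least an eighth of a turn, and feel or watch how it runs. Two coast on by themselves for more than two turns and stay on their pins; draw the one that drags straight off its pin and set it down flat in the shallow felt-lined repair tray without dropping it. Leave the collar and everything else on the bench as it is.

Things in the scene. Friction and masses are not known exactly. Their poses are not given: they have to be found in the camera images.
- pulley_a_center (a point): one of 3 identical-looking pulleys: grey grooved sheave, diameter 56, 12 thick, three spokes on a dark web, turning on a steel boss (diameter 24, 10 below and 3 above the sheave, bore 10); 0.15 kg. Point: on the axle, mid-thickness of the sheave, 16 above the boss's underside; z along the axle, away from the panel. Sits loose on a pin, 1 mm play; 18 along z frees it. Any pin from start to start
- pulley_b_center (a point): one of 3 identical-looking pulleys: grey grooved sheave, diameter 56, 12 thick, three spokes on a dark web, turning on a steel boss (diameter 24, 10 below and 3 above the sheave, bore 10); 0.15 kg. Point: on the axle, mid-thickness of the sheave, 16 above the boss's underside; z along the axle, away from the panel. Sits loose on a pin, 1 mm play; 18 along z frees it. Any pin from start to start
- pulley_c_center (a point): one of 3 identical-looking pulleys: grey grooved sheave, diameter 56, 12 thick, three spokes on a dark web, turning on a steel boss (diameter 24, 10 below and 3 above the sheave, bore 10); 0.15 kg. Point: on the axle, mid-thickness of the sheave, 16 above the boss's underside; z along the axle, away from the panel. Sits loose on a pin, 1 mm play; 18 along z frees it. Any pin from start to start
- sheave_a (a joint): turn (rad) of pulley_a's sheave on its bearing, right-handed about its z, endless, counts whole turns; starts within 0.1 of 0. Two of the three run freely (about 0.00001 N m): flicked, they lose only about 0.3 rad/s each second. One drags (about 0.0025 N m): let go, it stops within about 0.3 s
- sheave_b (a joint): turn (rad) of pulley_b's sheave on its bearing, right-handed about its z, endless, counts whole turns; starts within 0.1 of 0. Two of the three run freely (about 0.00001 N m): flicked, they lose only about 0.3 rad/s each second. One drags (about 0.0025 N m): let go, it stops within about 0.3 s
- sheave_c (a joint): turn (rad) of pulley_c's sheave on its bearing, right-handed about its z, endless, counts whole turns; starts within 0.1 of 0. Two of the three run freely (about 0.00001 N m): flicked, they lose only about 0.3 rad/s each second. One drags (about 0.0025 N m): let go, it stops within about 0.3 s
- panel_face (a point): centre of the white panel face, 85 above the table. Panel 336 wide, 246 up the slope, fixed, rising at 30 degrees. Axes are level: x uphill, y along the pins, z up. Four steel pins square to the face, level with the point, at y -108, -36, 36, 108: shoulder diameter 22 up to 18 off the face, pin diameter 8 up to 36. Pulley centres are 34 off the face; 16 between sheaves; face bare up- and downhill
- tray_floor (a point): repair tray: white shallow open square tray, 170 by 170 outside, walls 4 thick and 28 high, grey felt floor at 6 above the table, fixed; left or right of the panel. The point is the centre of the felt; x and y run along the walls
- collar_center (a point): centre of the plain aluminium spacer collar, diameter 28, 20 high, on the fourth pin; it has no bearing
- stockbox: closed grey stock box with clear lid, 166 by 156 by 57 high, fixed; on the other side of the panel from the tray; origin under its centre
- pump_bottle_center (a point): clear plastic bottle, diameter 60, 140 high; half-way up
- brown_jar_center (a point): brown glass jar, diameter 56, 90 high; half-way up
- squeeze_bottle_center (a point): blue bottle, diameter 54, 160 high; half-way up
- mallet_grip (a point): mallet lying on the bench, wooden handle along its x, 260 long, 26 high; point on the handle near the head
- slotted_mass_center (a point): small brass mass with a knob, diameter 38, 58 high; half-way up
- suction_cup_center (a point): black rubber hemisphere lying face down, diameter 84, with a loop handle, 55 high; half-way up
Things that resemble listed ones, but are neither listed nor needed, are in the scene too. Leave any orange or turquoise look-alike of the part that bears pulley_b_center alone. Of the things shaped like the part that bears tray_floor, the white one is meant.

How it is judged:
On the way:
1. all three pulleys have been turned on their pins, each to over 0.68 rad from its zero either way (always met by an eighth of a turn), before any is taken off ((value of joint sheave_a above 0.68 rad or value of joint sheave_a below -0.68 rad) and (value of joint sheave_b above 0.68 rad or value of joint sheave_b below -0.68 rad) and (value of joint sheave_c above 0.68 rad or value of joint sheave_c below -0.68 rad) and distance of each of pulley_a_center, pulley_b_center, pulley_c_center from where it was at the start of the episode below 0.012 m), for 0.1 s.
At the end, for the whole second after the job is handed in: One pulley lies flat (within 0.2 rad), at rest, on the tray's felt, centre within 60 mm of the tray's along both walls and 25 mm above the felt; the other two have each run over two turns, which only free ones do when flicked, and are, like the collar, within 10 mm of their start (((x of pulley_a_center in the frame of tray_floor between -0.06 and 0.06 m and y of pulley_a_center in the frame of tray_floor between -0.06 and 0.06 m and z of pulley_a_center in the frame of tray_floor below 0.025 m and (angle between pulley_a_center's own z axis and vertical below 0.2 rad or angle between pulley_a_center's own z axis and vertical above 2.94 rad) and linear speed of pulley_a below 0.03 m/s and (value of joint sheave_b above 12.57 rad or value of joint sheave_b below -12.57 rad) and distance of each of pulley_b_center, pulley_c_center from where it was at the start of the episode below 0.01 m and (value of joint sheave_c above 12.57 rad or value of joint sheave_c below -12.57 rad)) or (x of pulley_b_center in the frame of tray_floor between -0.06 and 0.06 m and y of pulley_b_center in the frame of tray_floor between -0.06 and 0.06 m and z of pulley_b_center in the frame of tray_floor below 0.025 m and (angle between pulley_b_center's own z axis and vertical below 0.2 rad or angle between pulley_b_center's own z axis and vertical above 2.94 rad) and linear speed of pulley_b below 0.03 m/s and (value of joint sheave_a above 12.57 rad or value of joint sheave_a below -12.57 rad) and distance of each of pulley_a_center, pulley_c_center from where it was at the start of the episode below 0.01 m and (value of joint sheave_c above 12.57 rad or value of joint sheave_c below -12.57 rad)) or (x of pulley_c_center in the frame of tray_floor between -0.06 and 0.06 m and y of pulley_c_center in the frame of tray_floor between -0.06 and 0.06 m and z of pulley_c_center in the frame of tray_floor below 0.025 m and (angle between pulley_c_center's own z axis and vertical below 0.2 rad or angle between pulley_c_center's own z axis and vertical above 2.94 rad) and linear speed of pulley_c below 0.03 m/s and (value of joint sheave_a above 12.57 rad or value of joint sheave_a below -12.57 rad) and distance of each of pulley_a_center, pulley_b_center from where it was at the start of the episode below 0.01 m and (value of joint sheave_b above 12.57 rad or value of joint sheave_b below -12.57 rad))) and distance of collar_center from where it was at the start of the episode below 0.01 m); the robot touches nothing.
It fails at once if two pulleys are taken or knocked off their pins, or the collar is (moved over 15 mm) (distance of each of pulley_a_center, pulley_b_center from where it was at the start of the episode above 0.015 m or distance of each of pulley_a_center, pulley_c_center from where it was at the start of the episode above 0.015 m or distance of each of pulley_b_center, pulley_c_center from where it was at the start of the episode above 0.015 m or distance of collar_center from where it was at the start of the episode above 0.015 m).
It fails at once if a pulley is dropped: it falls faster than 0.8 m/s (a fall of over 30 mm) with no finger on it ((linear speed of pulley_a above 0.8 m/s and contact force between the fingers and pulley_a below 0.05 N) or (linear speed of pulley_b above 0.8 m/s and contact force between the fingers and pulley_b below 0.05 N) or (linear speed of pulley_c above 0.8 m/s and contact force between the fingers and pulley_c below 0.05 N)).
It fails at once if another thing on the bench is shoved over 25 mm or knocked over (distance of any of pump_bottle_center, brown_jar_center, squeeze_bottle_center, mallet_grip, slotted_mass_center, suction_cup_center from where it was at the start of the episode above 0.025 m or angle between pump_bottle_center's own z axis and vertical above 0.6 rad or angle between brown_jar_center's own z axis and vertical above 0.6 rad or angle between squeeze_bottle_center's own z axis and vertical above 0.6 rad or angle between mallet_grip's own z axis and vertical above 0.6 rad or angle between slotted_mass_center's own z axis and vertical above 0.6 rad or angle between suction_cup_center's own z axis and vertical above 0.6 rad).
It also fails if it takes over 58 s, if anything falls off the work surface, if the arm or the gripper's body presses on something with over 40 N, if the wrist force passes 120 N, or if a joint passes its speed limit or range.

## Robot

A 6-joint arm with a two-finger parallel gripper is mounted at the origin on the work surface. World frame = base frame: x ahead of the robot, y to its left, z up, the work surface at z = 0. Lengths are in m, angles in rad, forces in N, time in s.
With the tool pointing down it reaches from about 0.3 to 0.85 m from the base axis. Payload 4.2 kg.
Tool frame: the origin (TCP) lies at the centre of the arm's flange, where the gripper is bolted on; the fingertips stand 191 mm ahead of it and the grasp point (between the pads) lies 172 mm ahead of it; z points along the fingers, y is the line along which they close (so a half turn about z gives the same grasp; the last joint's range is limited). The gripper opens to 91 mm and grips with 3 to 60 N. Pads are 32 mm wide; open, the fingers measure 118 mm over their backs; the gripper's body (76 mm by 178 mm) begins 60 mm behind the grasp point.
Start: joints at [1.096, 0.32, 1.565, -0, 1.257, -0.02], TCP at [0.253, 0.517, 0.405] pointing down, gripper open.
Joint ranges: [-3.11, 3.11], [-0.84, 2.01], [0.21, 2.61], [-1.34, 4.49], [0.05, 2.63], [-2.56, 2.56]. Speed limits (rad/s): [2.57, 2.57, 3.14, 3.14, 3.14, 3.14].

## Interface

Orientations are given as a unit quaternion [w, x, y, z].
In Python, from station import ctrl, eyes, ticket gives the robot as it stands. The module is installed in compiled form; this text tells all that it offers.
- The arm moves only by the shell command python3 -m pendant 'ROWS' [OPENING] [FORCE]. ROWS is JSON, a list of rows, each an object of numbers: "x", "y", "z": the shift along the tool's x, y, z in mm; "turn": the turn about the tool's z in degrees. A call has exactly 5 rows; each row shifts and turns the commanded pose from where the row before left it, along the tool's axes as they then stand; what a row does not reach is not made up. A row lasts 1/12 s, in which the tool goes at most 41.7 mm and 7.16 degrees, less where a joint would pass 70% of its speed; a pose out of reach is approached as far as the arm can. A call with a gripper value outside its range is refused whole. OPENING is the opening, from 0 (shut) to 1 (fully open), set as the call begins (- or left out, the last holds). The fingers move at their own pace and stop on an object; FORCE is the grip in N (left out, the last holds). Time passes only in rows, so rows that do not move let the fingers close, or fill a call up. It gives the time, the measured TCP pose, the force, the opening and the grip force at its end, in the units of the state.
- ctrl.sense(): the state, without advancing time (a new reading comes with each control period).
- eyes.read_camera(name): name is "scene" or "top"; returns (picture, depth): 420x560x3 uint8, red, green, blue; 420x560 float32, m along the optical axis (not along the pixel's ray), 0 where there is no reading.
- eyes.get_calibration(name): a dict with "mtx" (3x3 intrinsics, pixels), "extrinsics" (4x4, takes a point from world to camera coordinates). Camera axes: x right, y down, z forward; pixel columns grow to the right and rows downward; lengths in m; the calibration is good to about 2 mm. A picture is of the moment at which its call begins. get_calibration takes no time and is no camera call.
- ticket.finish_job(): hands the job in; it is judged then, once.
The state is a dict: "t": time; "q": joint angles; "dq": joint speeds; "tau": joint torques, N m; "eef_pos": TCP position; "tcp_rot": TCP orientation; "contact_force": force on the tool from outside, world axes, zero at the start; "wrist_torque": the same for the moment, N m; "width": finger opening in m; "gripper_force": force on a finger pad.
Only numpy, scipy, OpenCV 4.12 (cv2) and the standard library are available. Lean on these libraries where they do the work, as an engineer would, in place of code of your own. Each camera call takes 0.05 s, during which the arm holds its last target. There are 200 camera calls.

## Working session

There is one attempt and no reset: what is moved stays moved. The work goes in short steps, Python scripts to look and compute and a shell command to move; the robot and the scene stay as the last step left them, time stands still between calls to the robot, and variables do not carry over. Pictures are saved under pics/ and viewed, at most 10 in all, crops included, and the job is handed in when it is done.

```bash
mkdir -p pics; cat > h.py <<'E'
import numpy as np, cv2
from station import ctrl, eyes, ticket
def cam(n):
    p,d=eyes.read_camera(n); c=eyes.get_calibration(n); return p,d,np.array(c["mtx"]),np.array(c["extrinsics"])
def cloud(d,K,E):
    v,u=np.indices(d.shape); X=np.stack([(u-K[0,2])*d/K[0,0],(v-K[1,2])*d/K[1,1],d],-1)
    return (X-E[:3,3])@E[:3,:3]
E
python3 - <<'E'
from h import *
for n in("scene","top"):
    p,d,K,E=cam(n); cv2.imwrite(f"pics/{n}0.png",p[...,::-1]); np.savez(f"{n}0.npz",p=p,d=d,K=K,E=E); print(n,K[0,0],-E[:3,:3].T@E[:3,3],E[2,:3])
print(ctrl.sense())
E
```

```text
scene 399.3151493903873 [ 1.07997963 -0.83023324  1.0174388 ] [-0.3573291   0.6725743  -0.64804299]
top 445.4227308906818 [0.39376654 0.11399997 1.34107545] [ 0.12703717  0.00807763 -0.99186507]
{'t': 0.1, 'q': array([ 1.09598095e+00,  3.20230011e-01,  1.56553224e+00, -4.30990558e-06,
        1.25741854e+00, -2.00057387e-02]), 'dq': array([ 9.68714854e-05, -1.05967569e-03, -3.30526003e-03,  4.87312588e-04,
       -8.32694822e-04, -2.93682223e-04]), 'tau': array([ 5.84162772e-04, -4.13330805e+01, -2.32509238e+01,  7.30306841e-02,
        4.21950035e-02, -4.32831166e-05]), 'eef_pos': array([0.25252883, 0.51641747, 0.40401258]), 'tcp_rot': array([-1.92475845e-04,  2.25449200e-01,  9.74254601e-01, -7.70391454e-04]), 'contact_force': array([-0.41943055, -0.22547797,  0.16614136]), 'wrist_torque': array([ 0.03247932, -0.01095504, -0.03444638]), 'gripper_force': 0.0, 'width': 0.09128968501736807}
```

View pics/top0.png

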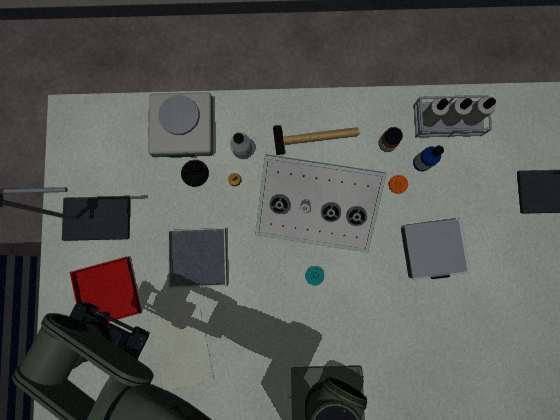

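View pics/scene0.png

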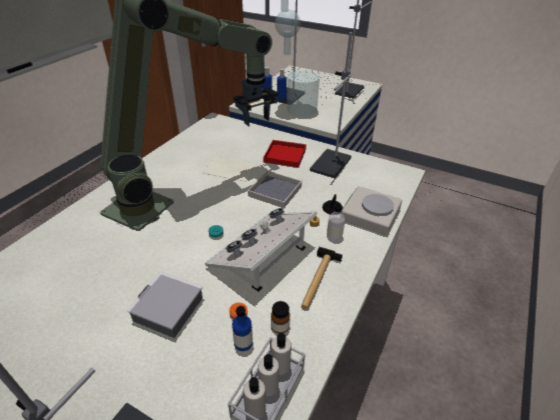

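Top view: panel around (320,203), with pulleys at (280,204), (331,212) and (357,216) and the collar at (306,206). Two trays: the red one at (105,288) is a look-alike; the white-walled tray with grey felt at (198,257), left of the panel, is the one meant. The orange (398,184) and turquoise (315,275) discs are decoys.

```bash
python3 - <<'E'
from h import *
z=np.load("top0.npz"); p,d,K,E=[z[k] for k in "pdKE"]; W=cloud(d,K,E)
# panel plane from bright low-saturation points in region
m=np.zeros(d.shape,np.uint8); cv2.fillPoly(m,[np.array([[268,160],[382,175],[366,246],[258,232]])],1)
hsv=cv2.cvtColor(p,cv2.COLOR_RGB2HSV)
P=W[(m>0)&(hsv[...,2]>120)&(d>0)]
for _ in range(4):
    c=P.mean(0); n=np.linalg.svd(P-c,full_matrices=False)[2][2]; n*=np.sign(n[2]); r=(P-c)@n; P=P[abs(r)<max(2*r.std(),.002)]
print("plane",c,n,np.degrees(np.arccos(n[2])),"uphill yaw",np.degrees(np.arctan2(-n[1],-n[0])),len(P),r.std())
h=(W-c)@n
for u,v in[(280,204),(331,212),(357,216),(306,206)]:
    M=np.zeros(d.shape,np.uint8); cv2.circle(M,(u,v),15,1,-1); M=(M>0)&(h>.026)&(h<.05); Q=W[M]
    (cx,cy),R=cv2.minEnclosingCircle(np.argwhere(M)[:,::-1].astype(np.float32)); 
    ray=E[:3,:3].T@(np.linalg.inv(K)@[cx,cy,1]); o=-E[:3,:3].T@E[:3,3]
    hh=.040; t=(hh-(o-c)@n)/(ray@n); X=o+t*ray; print((cx,cy),R,"top",np.round(X,4),"ctr",np.round(X-n*.006,4),len(Q),np.percentile((Q-c)@n,[10,50,90]).round(4))
# tray
M=np.zeros(d.shape,np.uint8); M[225:290,165:232]=1
T=(M>0)&(W[...,2]>.022)&(W[...,2]<.04)
(cx,cy),s,a=cv2.minAreaRect(W[T][:,:2].astype(np.float32)); print("tray",cx,cy,s,a,W[258,198])
# obstacles heights near
for nm,u,v in[("bottle",241,144),("stock",434,248),("suc",195,172),("brass",234,179)]: print(nm,W[v,u])
E
python3 -c "
import cv2;i=cv2.imread('pics/top0.png')[145:300,150:400];cv2.imwrite('pics/crop0.png',cv2.resize(i,None,fx=3.2,fy=3.2,interpolation=2))"
```

```text
plane [ 0.54772822 -0.0042369   0.07763373] [-0.49281942  0.08715288  0.86575597] 30.030860543052608 uphill yaw -10.028809015831879 3422 0.0018720140866456065
(279.31817626953125, 203.5) 10.062917709350586 top [0.5645 0.1242 0.1204] ctr [0.5674 0.1236 0.1152] 320 [0.0361 0.0402 0.0435]
(330.5, 211.5) 10.12432861328125 top [ 0.5389 -0.0165  0.1201] ctr [ 0.5419 -0.017   0.1149] 328 [0.036  0.0405 0.0437]
(356.406982421875, 215.22093200683594) 10.310652732849121 top [ 0.5269 -0.0873  0.1203] ctr [ 0.5299 -0.0878  0.1151] 326 [0.0361 0.0404 0.0437]
(305.0, 207.0) 5.385264873504639 top [0.553  0.0535 0.121 ] ctr [0.5559 0.0529 0.1158] 87 [0.0316 0.0372 0.0406]
tray 0.4238956570625305 0.37215664982795715 (0.16993333399295807, 0.17087359726428986) 1.0819833278656006 [0.42194311 0.37135178 0.00656356]
bottle [0.7388847  0.22926229 0.11105613]
stock [0.39376654 0.11399997 1.34107545]
suc [0.67941278 0.37686534 0.02652217]
brass [0.65328609 0.25841111 0.0357135 ]
```

View pics/crop0.png

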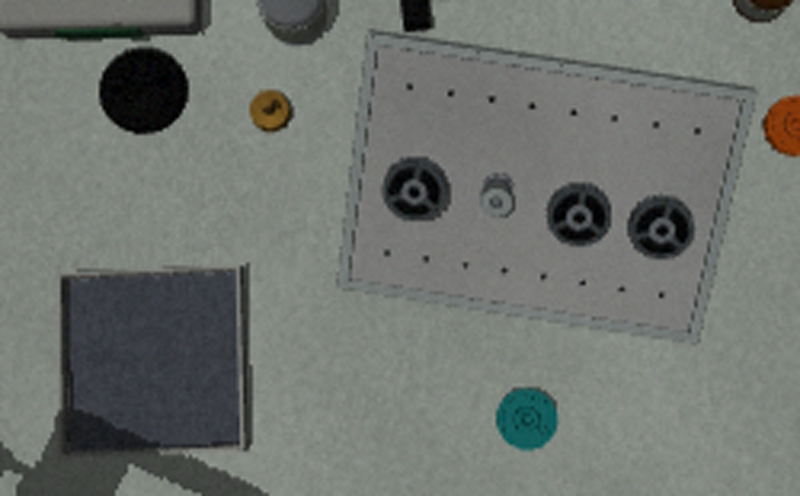

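```bash
cat >> h.py <<'E'
from scipy.spatial.transform import Rotation as Rr
U=np.array([np.cos(np.radians(10)),-np.sin(np.radians(10)),0]); V=np.array([-U[1],U[0],0])
PC=dict(A=[.5674,.1236,.1148],B=[.5419,-.0170,.1148],C=[.5299,-.0878,.1148],T=[.424,.372,.006])
def rel(name,tip=.191):
    """tool tip relative to a pulley centre: uphill, along pins, z (mm)"""
    s=ctrl.sense(); R=Rr.from_quat(s["tcp_rot"],scalar_first=True).as_matrix()
    D=s["eef_pos"]+R[:,2]*tip-np.array(PC[name]); return s,R,1e3*np.array([D@U,D@V,D[2]])
def goto(name,u,v,z,tip=.191):
    s,R,D=rel(name,tip); print("at",D.round(1)); e=np.array([u,v,z])-D
    print("t",s["t"],"tool shift",(R.T@(e[0]*U+e[1]*V+[0,0,e[2]])).round(1),"yaw tool y",np.degrees(np.arctan2(R[1,1],R[0,1])).round(2),"F",s["contact_force"].round(2),"M",s["wrist_torque"].round(3),"w",s["width"])
E
python3 -c "
from h import *
goto('A',-58,-12,60)"
python3 -m pendant '[{"turn":-5.3},{"turn":-5.3},{"turn":-5.3},{},{}]' 0
python3 -c "
from h import *
goto('A',-58,-12,60)"
```

```text
at [-378.4  331.9   98.2]
t 0.1 tool shift [-403.  -241.8   38.6] yaw tool y 63.94 F [-0.42 -0.23  0.17] M [ 0.032 -0.011 -0.034] w 0.09128968501736807
at [-378.4  331.9   98.2]
t 0.1 tool shift [-403.  -241.8   38.6] yaw tool y 63.94 F [-0.42 -0.23  0.17] M [ 0.032 -0.011 -0.034] w 0.09128968501736807validation failed for argument at $[0]...
```

```bash
python3 -m pendant '[{"x":0,"y":0,"z":0,"turn":-5.3},{"x":0,"y":0,"z":0,"turn":-5.3},{"x":0,"y":0,"z":0,"turn":-5.4},{"x":0,"y":0,"z":0,"turn":0},{"x":0,"y":0,"z":0,"turn":0}]' 0 60
python3 -c "
from h import *
goto('A',-58,-12,60)"
```

```text
t: 0.52
eef_pos: [0.2526, 0.5165, 0.4044]
tcp_rot: [-0.0, 0.089, 0.996, -0.0]
contact_force: [-0.1, 0.1, 0.1]
width: 0.0607
gripper_force: 0.0
at [-378.3  332.2   98.6]
t 0.5167 tool shift [-321.5 -343.    38.8] yaw tool y 79.81 F [-0.12  0.06  0.14] M [0.054 0.024 0.04 ] w 0.060660655886556135
```

```bash

python3 -m pendant '[{"x":-26,"y":-28,"z":0,"turn":0},{"x":-26,"y":-28,"z":0,"turn":0},{"x":-26,"y":-28,"z":0,"turn":0},{"x":-26,"y":-28,"z":0,"turn":0},{"x":-26,"y":-28,"z":0,"turn":0}]' >/dev/null
python3 -m pendant '[{"x":-26,"y":-28,"z":0,"turn":0},{"x":-26,"y":-28,"z":0,"turn":0},{"x":-26,"y":-28,"z":0,"turn":0},{"x":-26,"y":-28,"z":0,"turn":0},{"x":-26,"y":-28,"z":0,"turn":0}]'
python3 -c "
from h import *
goto('A',-58,-12,60)"
```

```text
t: 1.35
eef_pos: [0.4603, 0.1937, 0.4048]
tcp_rot: [0.0, 0.089, 0.996, 0.0]
contact_force: [0.7, 0.3, -0.1]
width: 0.0006
gripper_force: 0.0
at [-117.7   50.4   99. ]
t 1.35 tool shift [-59.9 -62.3  39. ] yaw tool y 79.81 F [ 0.71  0.32 -0.08] M [-0.043 -0.059 -0.001] w 0.0006233239175795797
```

```bash

python3 -m pendant '[{"x":-25,"y":-31,"z":10,"turn":0},{"x":-25,"y":-31,"z":10,"turn":0},{"x":-10,"y":0,"z":35,"turn":0},{"x":0,"y":0,"z":35,"turn":0},{"x":0,"y":0,"z":29,"turn":0}]' >/dev/null
python3 -m pendant '[{"x":0,"y":0,"z":0,"turn":0},{"x":-3,"y":0,"z":0,"turn":0},{"x":-3,"y":0,"z":0,"turn":0},{"x":-3,"y":0,"z":0,"turn":0},{"x":0,"y":0,"z":0,"turn":0}]'
python3 - <<'E'
from h import *
goto('A',-43,-12,-20)
p,d,K,E=cam("top"); cv2.imwrite("pics/t1.png",cv2.resize(p[150:250,230:390,::-1],None,fx=4,fy=4,interpolation=cv2.INTER_CUBIC))
p,d,K,E=cam("scene"); cv2.imwrite("pics/s1.png",cv2.resize(p[190:290,190:330,::-1],None,fx=5,fy=5,interpolation=cv2.INTER_CUBIC))
E
```

```text
t: 2.18
eef_pos: [0.5181, 0.1227, 0.2879]
tcp_rot: [0.002, 0.088, 0.996, 0.001]
contact_force: [1.0, -0.0, -0.5]
width: 0.0002
gripper_force: 0.0
at [-47.5  -9.1 -17.9]
t 2.1833 tool shift [-4.5 -2.9  2.1] yaw tool y 79.94 F [ 1.04 -0.04 -0.51] M [0.056 0.011 0.001] w 0.00021137878779156158
```

View pics/s1.png

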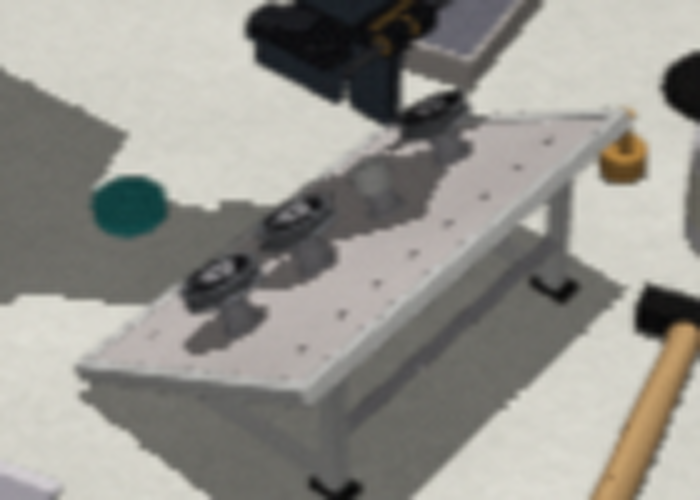

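The crop shows the finger tip at (375,105), just downhill of pulley A at (435,110) and close to touching. Next I creep in.

```bash

python3 -m pendant '[{"x":-1,"y":-2,"z":2,"turn":0},{"x":-1,"y":0,"z":0,"turn":0},{"x":-1,"y":0,"z":0,"turn":0},{"x":0,"y":0,"z":0,"turn":0},{"x":0,"y":0,"z":0,"turn":0}]'
python3 -c "
from h import *
goto('A',-43,-12,-20)"
```

```text
t: 2.7
eef_pos: [0.5195, 0.1198, 0.2837]
tcp_rot: [-0.0, 0.088, 0.996, 0.0]
contact_force: [-0.1, 0.1, -0.6]
width: 0.0004
gripper_force: 0.0
at [-46.6 -12.  -22.1]
t 2.7 tool shift [-3.6  0.  -2.1] yaw tool y 79.94 F [-0.1   0.13 -0.6 ] M [ 0.012 -0.028  0.035] w 0.00043782731052931836
```

```bash

python3 -m pendant '[{"x":-1,"y":0,"z":0,"turn":0},{"x":-0.5,"y":0,"z":0,"turn":0},{"x":0,"y":0,"z":0,"turn":0},{"x":0,"y":0,"z":0,"turn":0},{"x":0,"y":0,"z":0,"turn":0}]'
python3 -c "
from h import *
goto('A',-43,-12,-20)"
```

```text
t: 3.12
eef_pos: [0.5207, 0.1196, 0.2836]
tcp_rot: [-0.0, 0.088, 0.996, -0.0]
contact_force: [-2.8, 0.9, 0.6]
width: 0.0004
gripper_force: 0.8
at [-45.5 -12.1 -22.2]
t 3.1167 tool shift [-2.5  0.1 -2.2] yaw tool y 79.94 F [-2.8   0.93  0.63] M [0.058 0.331 0.068] w 0.00037664217246163336
```

```bash

python3 -m pendant '[{"x":-0.3,"y":22,"z":0,"turn":0},{"x":0,"y":35,"z":0,"turn":0},{"x":15,"y":10,"z":0,"turn":0},{"x":0,"y":0,"z":0,"turn":0},{"x":0,"y":0,"z":0,"turn":0}]'
cat > spin.py <<'E'
from h import *
import sys
# top frames: darkness-vs-angle profile of each named pulley, to see the spokes turn
n=int(sys.argv[2]); C={'A':(279.3,203.5),'B':(330.5,211.5),'C':(356.4,215.2)}; pr=[]
for _ in range(n):
    p,d,K,E=cam("top"); g=cv2.cvtColor(p,cv2.COLOR_RGB2GRAY); row={}
    for k in sys.argv[1]:
        Q=cv2.warpPolar(g,(12,120),C[k],12,cv2.INTER_LINEAR)[:,4:8].mean(1).astype(float); f=np.fft.fft(Q-Q.mean())
        row[k]=(-np.degrees(np.angle(f[3]))/3, abs(f[3])/abs(f).max())
    print(round(ctrl.sense()["t"],3),{k:(round(float(a)),round(float(b),2)) for k,(a,b) in row.items()})
cv2.imwrite("pics/last.png",p[...,::-1])
E
python3 spin.py ABC 5; python3 -c "
from h import *
goto('B',-58,-12,-20)"
```

```text
t: 3.53
eef_pos: [0.518, 0.1886, 0.2837]
tcp_rot: [0.0, 0.087, 0.996, -0.0]
contact_force: [-0.1, -0.5, 0.4]
width: 0.0006
gripper_force: 0.0
3.583 {'A': (-55, 0.21), 'B': (33, 0.89), 'C': (42, 0.78)}
3.633 {'A': (-22, 0.05), 'B': (34, 0.95), 'C': (42, 0.8)}
3.683 {'A': (27, 0.1), 'B': (34, 0.93), 'C': (41, 0.84)}
3.733 {'A': (-52, 0.21), 'B': (33, 0.93), 'C': (43, 0.82)}
3.783 {'A': (-27, 0.19), 'B': (33, 0.94), 'C': (43, 0.8)}
at [-58.5 197.1 -22. ]
t 3.7833 tool shift [  -1.  -209.1   -2. ] yaw tool y 79.87 F [0.23 0.22 0.46] M [ 0.031 -0.002 -0.027] w 7.534687190564106e-05
```

```bash

python3 -m pendant '[{"x":2,"y":-41,"z":0,"turn":0},{"x":0,"y":-41,"z":0,"turn":0},{"x":0,"y":-41,"z":0,"turn":0},{"x":0,"y":-41,"z":0,"turn":0},{"x":0,"y":-40,"z":0,"turn":0}]'
python3 -m pendant '[{"x":-5,"y":-5,"z":0,"turn":0},{"x":-4,"y":0,"z":0,"turn":0},{"x":-2,"y":0,"z":0,"turn":0},{"x":0,"y":0,"z":0,"turn":0},{"x":0,"y":0,"z":0,"turn":0}]'
python3 spin.py A 4; python3 -c "
from h import *
goto('B',-46,-12,-22)"
```

```text
t: 4.2
eef_pos: [0.4798, -0.0147, 0.284]
tcp_rot: [0.0, 0.088, 0.996, -0.0]
contact_force: [-0.3, -0.2, -0.0]
width: 0.0005
gripper_force: 0.0
t: 4.62
eef_pos: [0.4909, -0.0181, 0.2836]
tcp_rot: [-0.0, 0.087, 0.996, 0.0]
contact_force: [1.1, -0.4, -0.7]
width: 0.0005
gripper_force: 0.0
4.667 {'A': (-16, 0.75)}
4.717 {'A': (22, 0.95)}
4.767 {'A': (55, 1.0)}
4.817 {'A': (-36, 0.93)}
at [-50.5 -10.2 -22.1]
t 4.8167 tool shift [-4.5 -1.8 -0.2] yaw tool y 80.04 F [-0.46  0.17 -0.05] M [ 0.007 -0.022 -0.038] w 0.00029773985028994413
```

A is coasting about 1 s after release at roughly 11 rad/s, so it runs free. Now B.

```bash

python3 -m pendant '[{"x":-2,"y":-2,"z":0,"turn":0},{"x":-1,"y":0,"z":0,"turn":0},{"x":-1,"y":0,"z":0,"turn":0},{"x":-0.5,"y":0,"z":0,"turn":0},{"x":0,"y":0,"z":0,"turn":0}]'
python3 -c "
from h import *
goto('B',-46,-12,-22)"
```

```text
t: 5.23
eef_pos: [0.4944, -0.022, 0.2836]
tcp_rot: [-0.001, 0.088, 0.996, 0.0]
contact_force: [-1.2, 0.9, -0.1]
width: 0.0005
gripper_force: 0.6
at [-46.2 -13.2 -22.2]
t 5.2333 tool shift [-0.2  1.2 -0.2] yaw tool y 79.94 F [-1.18  0.86 -0.09] M [0.022 0.175 0.031] w 0.0005373627890562984
```

```bash

python3 -m pendant '[{"x":-0.8,"y":22,"z":0,"turn":0},{"x":0,"y":35,"z":0,"turn":0},{"x":15,"y":5,"z":0,"turn":0},{"x":0,"y":-35,"z":0,"turn":0},{"x":0,"y":-40,"z":0,"turn":0}]'
python3 -m pendant '[{"x":0,"y":-40,"z":0,"turn":0},{"x":-5,"y":0,"z":0,"turn":0},{"x":-5,"y":0,"z":0,"turn":0},{"x":0,"y":0,"z":0,"turn":0},{"x":0,"y":0,"z":0,"turn":0}]'
python3 spin.py ABC 4; python3 -c "
from h import *
goto('C',-46,12,-22)"
```

```text
t: 5.65
eef_pos: [0.4784, -0.0306, 0.2838]
tcp_rot: [0.001, 0.084, 0.996, 0.0]
contact_force: [0.9, -0.6, 1.1]
width: 0.0002
gripper_force: 0.0
t: 6.07
eef_pos: [0.4817, -0.0727, 0.2837]
tcp_rot: [0.0, 0.087, 0.996, 0.0]
contact_force: [-0.9, -0.1, -0.5]
width: 0.0003
gripper_force: 0.0
6.117 {'A': (5, 0.82), 'B': (24, 0.76), 'C': (51, 0.23)}
6.167 {'A': (38, 1.0), 'B': (24, 0.94), 'C': (52, 0.27)}
6.217 {'A': (-53, 1.0), 'B': (22, 0.91), 'C': (48, 0.25)}
6.267 {'A': (-19, 0.76), 'B': (24, 1.0), 'C': (50, 0.21)}
at [-50.7   6.7 -22.2]
t 6.2667 tool shift [-4.7  5.3 -0.2] yaw tool y 80.04 F [ 0.76 -0.9  -0.06] M [0.012 0.01  0.009] w 0.0003886215028833255
```

B has stopped, about 111° on (mod 120), so it looks like the dragger. Now C, flicked outward.

```bash

python3 -m pendant '[{"x":-2,"y":5,"z":0,"turn":0},{"x":-1,"y":0,"z":0,"turn":0},{"x":-1,"y":0,"z":0,"turn":0},{"x":-0.5,"y":0,"z":0,"turn":0},{"x":0,"y":0,"z":0,"turn":0}]'
python3 -c "
from h import *
goto('C',-46,12,-22)"
```

```text
t: 6.68
eef_pos: [0.4864, -0.0692, 0.2836]
tcp_rot: [-0.0, 0.088, 0.996, 0.0]
contact_force: [-0.9, -0.1, 0.8]
width: 0.0006
gripper_force: 0.4
at [-46.3  10.8 -22.2]
t 6.6833 tool shift [-0.3  1.2 -0.2] yaw tool y 79.95 F [-0.95 -0.1   0.85] M [ 0.041  0.176 -0.032] w 0.000618100562004485
```

```bash

python3 -m pendant '[{"x":-0.8,"y":-22,"z":0,"turn":0},{"x":0,"y":-35,"z":0,"turn":0},{"x":15,"y":-5,"z":0,"turn":0},{"x":0,"y":35,"z":0,"turn":0},{"x":0,"y":40,"z":0,"turn":0}]'
python3 -m pendant '[{"x":0,"y":40,"z":0,"turn":0},{"x":-5,"y":10,"z":0,"turn":0},{"x":-5,"y":0,"z":0,"turn":0},{"x":-2,"y":0,"z":0,"turn":0},{"x":0,"y":0,"z":0,"turn":0}]'
python3 spin.py ABC 4; python3 -c "
from h import *
goto('B',-46,-12,-22)"
```

```text
t: 7.1
eef_pos: [0.4743, -0.0558, 0.2838]
tcp_rot: [0.0, 0.091, 0.996, -0.0]
contact_force: [1.3, 0.3, -0.6]
width: 0.0003
gripper_force: 0.0
t: 7.52
eef_pos: [0.4957, -0.0077, 0.2837]
tcp_rot: [0.0, 0.088, 0.996, -0.0]
contact_force: [-0.8, -0.2, -0.3]
width: 0.0005
gripper_force: 0.0
7.567 {'A': (-15, 0.8), 'B': (8, 0.24), 'C': (-57, 0.31)}
7.617 {'A': (22, 0.91), 'B': (2, 0.3), 'C': (52, 0.13)}
7.667 {'A': (49, 1.0), 'B': (1, 0.3), 'C': (51, 0.32)}
7.717 {'A': (-41, 1.0), 'B': (3, 0.28), 'C': (50, 0.17)}
at [-47.8   0.8 -22.2]
t 7.7167 tool shift [ -1.8 -12.8  -0.2] yaw tool y 79.85 F [ 0.79  0.12 -0.12] M [-0.05   0.036  0.025] w 0.00039136986221308167
```

```bash

python3 -m pendant '[{"x":3,"y":-12,"z":0,"turn":0},{"x":-3,"y":0,"z":0,"turn":0},{"x":-1,"y":0,"z":0,"turn":0},{"x":-1,"y":0,"z":0,"turn":0},{"x":0,"y":0,"z":0,"turn":0}]'
python3 -m pendant '[{"x":-0.6,"y":22,"z":0,"turn":0},{"x":0,"y":35,"z":0,"turn":0},{"x":15,"y":5,"z":0,"turn":0},{"x":30,"y":20,"z":-20,"turn":0},{"x":35,"y":20,"z":0,"turn":0}]' 1
python3 -m pendant '[{"x":30,"y":20,"z":-20,"turn":0},{"x":0,"y":20,"z":-20,"turn":0},{"x":0,"y":20,"z":-20,"turn":0},{"x":0,"y":0,"z":-20,"turn":0},{"x":0,"y":0,"z":-20,"turn":0}]' 
python3 spin.py ABC 5; python3 -c "
from h import *
goto('B',0,0,40)"
```

```text
t: 8.13
eef_pos: [0.4948, -0.0192, 0.2835]
tcp_rot: [-0.001, 0.088, 0.996, 0.0]
contact_force: [-1.3, -0.2, 1.0]
width: 0.0002
gripper_force: 1.1
t: 8.55
eef_pos: [0.4363, 0.0963, 0.3058]
tcp_rot: [0.003, 0.088, 0.996, 0.001]
contact_force: [0.7, 1.8, 0.2]
width: 0.0312
gripper_force: 0.0
t: 8.97
eef_pos: [0.4157, 0.1609, 0.405]
tcp_rot: [0.001, 0.086, 0.996, 0.0]
contact_force: [0.8, -0.1, -0.1]
width: 0.064
gripper_force: 0.0
9.017 {'A': (56, 1.0), 'B': (-2, 0.61), 'C': (-52, 0.77)}
9.067 {'A': (-36, 0.96), 'B': (-2, 0.6), 'C': (34, 0.99)}
9.117 {'A': (-2, 0.78), 'B': (-3, 0.65), 'C': (-2, 1.0)}
9.167 {'A': (32, 1.0), 'B': (-4, 0.61), 'C': (-37, 0.84)}
9.217 {'A': (57, 1.0), 'B': (-3, 0.58), 'C': (45, 0.9)}
at [-155.3  151.8   97.2]
t 9.2167 tool shift [-155.5 -151.6   57.1] yaw tool y 79.95 F [-0.04  0.5  -0.48] M [ 0.05  -0.071  0.029] w 0.08401331296901568
```

Confirmed: A and C are still coasting (A about +35°, C about −37° per 0.05 s) and B stands still at a new angle, so B is the dragger. Next I turn the tool to a diagonal grip that clears C and move above B.

```bash

python3 -m pendant '[{"x":0,"y":0,"z":0,"turn":7},{"x":0,"y":0,"z":0,"turn":7},{"x":0,"y":0,"z":0,"turn":7},{"x":0,"y":0,"z":0,"turn":7},{"x":0,"y":0,"z":0,"turn":7}]' 0.7 5
python3 -m pendant '[{"x":0,"y":0,"z":0,"turn":7},{"x":0,"y":0,"z":0,"turn":0},{"x":0,"y":0,"z":0,"turn":0},{"x":0,"y":0,"z":0,"turn":0},{"x":0,"y":0,"z":0,"turn":0}]' >/dev/null
python3 - <<'E'
from h import *
goto('B',-1,0,40)
for n in("top","scene"):
    p,d,K,E=cam(n); W=cloud(d,K,E); o=-E[:3,:3].T@E[:3,3]
    N=np.array([-.5*U[0],-.5*U[1],.866]); c0=np.array(PC['B']); D=(W-c0); r=D-(D@N)[...,None]*N
    M=(d>0)&(D@N>.0)&(D@N<.012)&(np.linalg.norm(r,axis=-1)<.036)
    cs,_=cv2.findContours(M.astype(np.uint8),cv2.RETR_EXTERNAL,cv2.CHAIN_APPROX_NONE); q=max(cs,key=len)
    (cx,cy),ax,an=cv2.fitEllipse(q); ray=E[:3,:3].T@np.linalg.inv(K)@[cx,cy,1]; t=(.006-(o-c0)@N)/(ray@N); X=o+t*ray-.006*N-c0
    print(n,(cx,cy),ax,"offset u,v,z mm",1e3*np.array([X@U,X@V,X[2]]), M.sum())
    cv2.imwrite(f"pics/{n}2.png",p[...,::-1])
E
```

```text
t: 9.63
eef_pos: [0.4156, 0.1593, 0.4022]
tcp_rot: [-0.001, 0.386, 0.922, -0.001]
contact_force: [-0.4, -0.3, -0.3]
width: 0.0638
gripper_force: 0.0
at [-155.   151.8   97.6]
t 10.05 tool shift [-216.1   -9.8   57.5] yaw tool y 38.03 F [-0.51  0.36  0.09] M [-0.077  0.036  0.06 ] w 0.0637853243598942
top (330.46588134765625, 212.37673950195312) (17.834260940551758, 19.30668830871582) offset u,v,z mm [-2.26937444 -0.36287297 -1.30995753] 291
scene (248.5426788330078, 233.0810546875) (6.058621406555176, 15.605842590332031) offset u,v,z mm [ 2.95185508 -5.1259797   1.70460917] 89
```

```bash

python3 -m pendant '[{"x":-36,"y":-2,"z":0,"turn":0},{"x":-36,"y":-2,"z":0,"turn":0},{"x":-36,"y":-2,"z":0,"turn":0},{"x":-36,"y":-2,"z":0,"turn":0},{"x":-36,"y":-2,"z":15,"turn":0}]' >/dev/null
python3 -m pendant '[{"x":-35,"y":0,"z":20,"turn":0},{"x":0,"y":0,"z":22,"turn":0},{"x":0,"y":0,"z":0,"turn":0},{"x":0,"y":0,"z":0,"turn":0},{"x":0,"y":0,"z":0,"turn":0}]'
python3 -c "
from h import *
goto('B',-2,-0.5,-11)
p,d,K,E=cam('scene'); cv2.imwrite('pics/s3.png',cv2.resize(p[190:290,190:330,::-1],None,fx=5,fy=5,interpolation=cv2.INTER_CUBIC))"
```

```text
t: 10.98
eef_pos: [0.54, -0.0156, 0.3477]
tcp_rot: [0.0, 0.438, 0.899, 0.0]
contact_force: [0.7, 0.4, -0.7]
width: 0.064
gripper_force: 0.0
at [-2.   1.1 41.9]
t 10.9833 tool shift [-1.  -1.3 52.9] yaw tool y 38.0 F [ 0.7   0.4  -0.73] M [0.009 0.007 0.002] w 0.06398164800322395
```

View pics/s3.png

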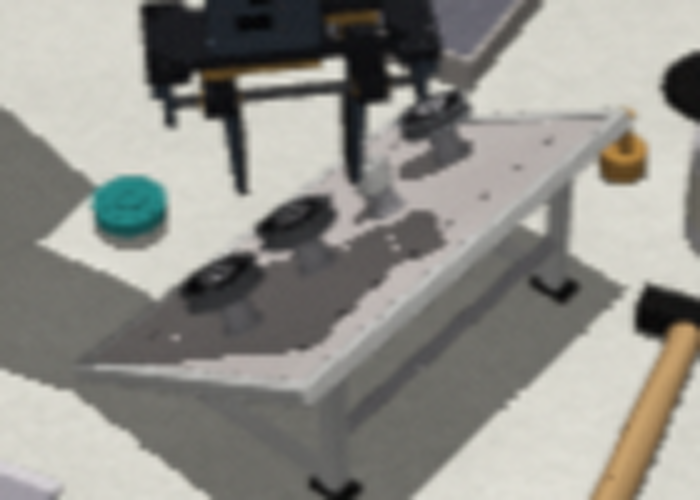

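The fingers straddle B: tips at (240,190) and (355,185), sheave at (295,222). C at (225,280) and the collar at (378,190) are both clear, so I descend.

```bash

python3 -m pendant '[{"x":-1,"y":-1.3,"z":13,"turn":0},{"x":0,"y":0,"z":14,"turn":0},{"x":0,"y":0,"z":13,"turn":0},{"x":0,"y":0,"z":8,"turn":0},{"x":0,"y":0,"z":0,"turn":0}]' 
python3 -c "
from h import *
goto('B',-2,-0.5,-11)"
```

```text
t: 11.45
eef_pos: [0.5391, -0.017, 0.2984]
tcp_rot: [-0.001, 0.438, 0.899, -0.0]
contact_force: [0.2, 0.7, -0.0]
width: 0.0637
gripper_force: 0.0
at [-3.  -0.4 -7.4]
t 11.45 tool shift [-0.8  0.6  3.6] yaw tool y 38.02 F [ 0.2   0.67 -0.03] M [-0.013  0.042  0.032] w 0.06369866813564798
```

```bash

python3 -m pendant '[{"x":-0.8,"y":0.5,"z":3,"turn":0},{"x":0,"y":0,"z":0,"turn":0},{"x":0,"y":0,"z":0,"turn":0},{"x":0,"y":0,"z":0,"turn":0},{"x":0,"y":0,"z":0,"turn":0}]' 0.5 6
python3 -c "
from h import *
goto('B',-2,-0.5,-11)"
```

```text
t: 11.87
eef_pos: [0.5403, -0.0181, 0.2963]
tcp_rot: [-0.0, 0.439, 0.899, -0.0]
contact_force: [-3.7, 0.1, 3.5]
width: 0.055
gripper_force: 6.0
at [-1.4 -1.4 -9.5]
t 11.8667 tool shift [1.  0.3 1.5] yaw tool y 37.94 F [-3.66  0.09  3.51] M [-0.211  0.681  0.009] w 0.055008242166618156
```

```bash

python3 -m pendant '[{"x":0,"y":0,"z":0,"turn":0},{"x":0,"y":0,"z":0,"turn":0},{"x":1.1,"y":-1,"z":-2.6,"turn":0},{"x":1.5,"y":-1.3,"z":-3.5,"turn":0},{"x":1.5,"y":-1.3,"z":-3.5,"turn":0}]' - 20
python3 -c "
from h import *
goto('B',-2,-0.5,-11)"
```

```text
t: 12.28
eef_pos: [0.5354, -0.017, 0.3055]
tcp_rot: [0.0, 0.439, 0.899, 0.0]
contact_force: [-0.0, -1.7, -1.9]
width: 0.0541
gripper_force: 20.0
at [-6.2 -1.  -0.3]
t 12.2833 tool shift [-2.8  3.2 10.7] yaw tool y 37.94 F [-0.03 -1.73 -1.86] M [-0.086  0.017  0.014] w 0.05407966360802439
```

```bash

python3 -m pendant '[{"x":2.2,"y":-2,"z":-5.2,"turn":0},{"x":2.2,"y":-2,"z":-5.2,"turn":0},{"x":3.7,"y":-3.3,"z":-8.7,"turn":0},{"x":5.6,"y":-5,"z":-13,"turn":0},{"x":5.6,"y":-5,"z":-13,"turn":0}]'
python3 -c "
from h import *
goto('T',0,0,100)
p,d,K,E=cam('scene'); cv2.imwrite('pics/s4.png',cv2.resize(p[170:290,190:330,::-1],None,fx=5,fy=5,interpolation=cv2.INTER_CUBIC))"
```

```text
t: 12.7
eef_pos: [0.5091, -0.0123, 0.3513]
tcp_rot: [-0.0, 0.439, 0.899, 0.0]
contact_force: [0.1, 0.6, -0.3]
width: 0.0536
gripper_force: 20.0
at [ 150.4 -363.6  154.3]
t 12.7 tool shift [355.2 169.2  54.4] yaw tool y 37.94 F [ 0.09  0.56 -0.28] M [-0.007  0.03  -0.034] w 0.05363690869370219
```

View pics/s4.png

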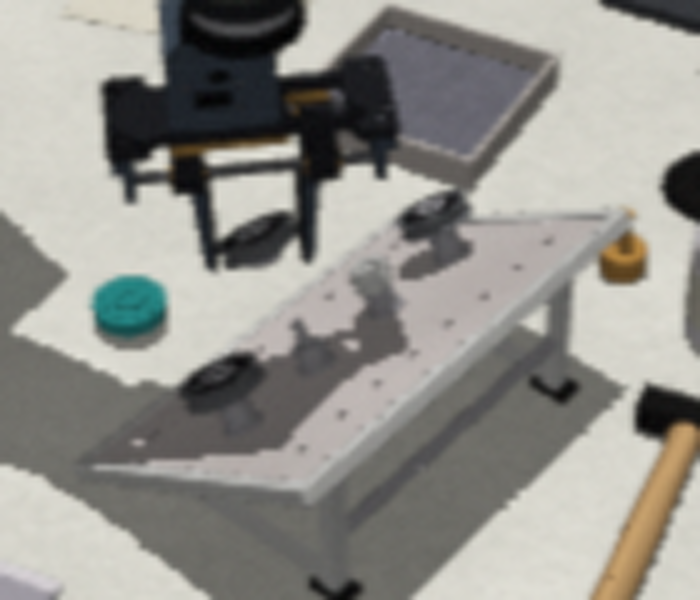

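B is off its pin and held between the fingers at (258,240), its tilt slightly steeper. A, C and the collar are undisturbed. Moving to the tray at (450,90).

```bash

python3 -m pendant '[{"x":16,"y":8,"z":-4,"turn":0},{"x":30,"y":14,"z":0,"turn":0},{"x":32,"y":15,"z":0,"turn":0},{"x":32,"y":15,"z":0,"turn":0},{"x":32,"y":15,"z":0,"turn":0}]' - 12
python3 -m pendant '[{"x":32,"y":15,"z":0,"turn":0},{"x":32,"y":15,"z":0,"turn":0},{"x":32,"y":15,"z":0,"turn":0},{"x":32,"y":15,"z":0,"turn":0},{"x":30,"y":14,"z":0,"turn":0}]'
python3 -m pendant '[{"x":30,"y":14,"z":0,"turn":0},{"x":15,"y":8,"z":0,"turn":0},{"x":5,"y":3,"z":0,"turn":0},{"x":0,"y":0,"z":0,"turn":0},{"x":0,"y":0,"z":0,"turn":0}]'
python3 - <<'E'
from h import *
goto('T',0,0,20)
p,d,K,E=cam('scene'); cv2.imwrite('pics/s5.png',cv2.resize(p[110:220,210:340,::-1],None,fx=5,fy=5,interpolation=cv2.INTER_CUBIC))
E
```

```text
t: 13.17
eef_pos: [0.4745, 0.142, 0.3549]
tcp_rot: [0.0, 0.439, 0.898, 0.0]
contact_force: [1.4, 0.0, -1.2]
width: 0.0543
gripper_force: 12.0
t: 13.58
eef_pos: [0.4355, 0.3127, 0.3548]
tcp_rot: [0.0, 0.439, 0.899, 0.001]
contact_force: [0.2, -0.1, -0.8]
width: 0.0541
gripper_force: 12.0
t: 14.0
eef_pos: [0.4254, 0.365, 0.3544]
tcp_rot: [0.0, 0.439, 0.899, -0.0]
contact_force: [0.2, 0.3, -1.3]
width: 0.0546
gripper_force: 12.0
at [  2.6  -6.8 157.4]
t 14.0 tool shift [  6.6   3.5 137.4] yaw tool y 37.96 F [ 0.15  0.3  -1.34] M [-0.046  0.006  0.031] w 0.05457474461339259
```

View pics/s5.png

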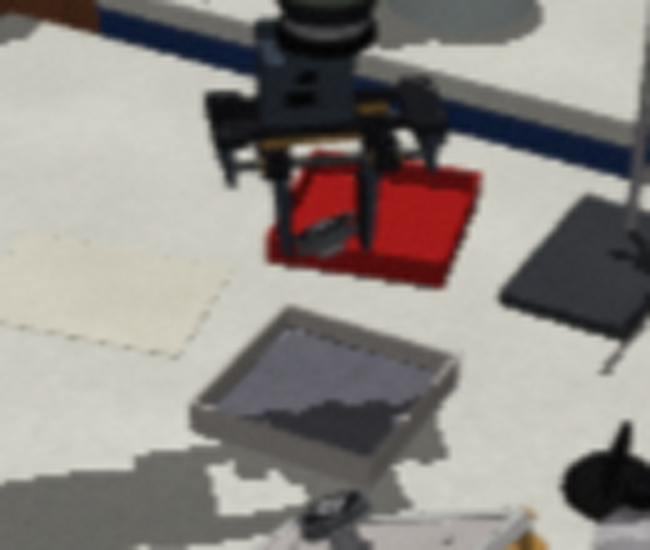

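```bash

python3 -m pendant '[{"x":3,"y":2,"z":30,"turn":0},{"x":3,"y":2,"z":35,"turn":0},{"x":0,"y":0,"z":35,"turn":0},{"x":0,"y":0,"z":28,"turn":0},{"x":0,"y":0,"z":8,"turn":0}]' >/dev/null
python3 -m pendant '[{"x":0,"y":0,"z":2,"turn":0},{"x":0,"y":0,"z":2,"turn":0},{"x":0,"y":0,"z":2,"turn":0},{"x":0,"y":0,"z":0,"turn":0},{"x":0,"y":0,"z":0,"turn":0}]'
python3 -c "
from h import *
goto('T',0,0,10)"
```

```text
t: 14.88
eef_pos: [0.4252, 0.3731, 0.2139]
tcp_rot: [0.001, 0.439, 0.899, 0.001]
contact_force: [0.1, 0.4, -0.9]
width: 0.0544
gripper_force: 12.0
at [ 1.4  1.7 16.9]
t 14.8833 tool shift [-0.1 -2.2  6.9] yaw tool y 37.94 F [ 0.09  0.42 -0.87] M [-0.04   0.055 -0.009] w 0.05436374258196685
```

```bash

python3 -m pendant '[{"x":0,"y":0,"z":2,"turn":0},{"x":0,"y":0,"z":1,"turn":0},{"x":0,"y":0,"z":1,"turn":0},{"x":0,"y":0,"z":0,"turn":0},{"x":0,"y":0,"z":0,"turn":0}]' - 8
python3 -m pendant '[{"x":0,"y":0,"z":1,"turn":0},{"x":0,"y":0,"z":1,"turn":0},{"x":0,"y":0,"z":0,"turn":0},{"x":0,"y":0,"z":0,"turn":0},{"x":0,"y":0,"z":0,"turn":0}]' - 8
python3 -c "
from h import *
goto('T',0,0,10)"
```

```text
t: 15.3
eef_pos: [0.4248, 0.3729, 0.2084]
tcp_rot: [-0.0, 0.439, 0.899, -0.0]
contact_force: [0.6, 0.6, -0.4]
width: 0.0548
gripper_force: 8.0
t: 15.72
eef_pos: [0.4251, 0.373, 0.2073]
tcp_rot: [0.0, 0.439, 0.899, 0.001]
contact_force: [-0.8, -0.2, 5.3]
width: 0.0554
gripper_force: 8.0
at [ 1.   1.4 10.3]
t 15.7167 tool shift [-0.2 -1.7  0.3] yaw tool y 37.94 F [-0.76 -0.23  5.35] M [-0.146  0.13  -0.048] w 0.05543561023915383
```

```bash

python3 -m pendant '[{"x":0,"y":0,"z":0.5,"turn":0},{"x":0,"y":0,"z":0.5,"turn":0},{"x":0,"y":0,"z":0.5,"turn":0},{"x":0,"y":0,"z":0.5,"turn":0},{"x":0,"y":0,"z":0,"turn":0}]' - 3
python3 -m pendant '[{"x":0,"y":0,"z":0,"turn":0},{"x":0,"y":0,"z":0,"turn":0},{"x":0,"y":0,"z":0,"turn":0},{"x":0,"y":0,"z":0,"turn":0},{"x":0,"y":0,"z":0,"turn":0}]' 0.75
python3 - <<'E'
from h import *
goto('T',0,0,10)
p,d,K,E=cam('scene'); cv2.imwrite('pics/s6.png',cv2.resize(p[140:220,220:320,::-1],None,fx=6,fy=6,interpolation=cv2.INTER_CUBIC))
E
```

```text
t: 16.13
eef_pos: [0.4249, 0.3728, 0.2044]
tcp_rot: [0.0, 0.439, 0.899, 0.0]
contact_force: [0.3, -1.4, 3.6]
width: 0.0545
gripper_force: 3.0
t: 16.55
eef_pos: [0.4248, 0.3729, 0.2042]
tcp_rot: [-0.0, 0.439, 0.899, -0.0]
contact_force: [-0.2, 0.7, 0.0]
width: 0.0687
gripper_force: 0.1
at [0.6 1.  7.2]
t 16.55 tool shift [-0.2 -1.2 -2.8] yaw tool y 37.94 F [-0.24  0.72  0.03] M [-0.04  -0.042 -0.054] w 0.06869284712450714
```

View pics/s6.png

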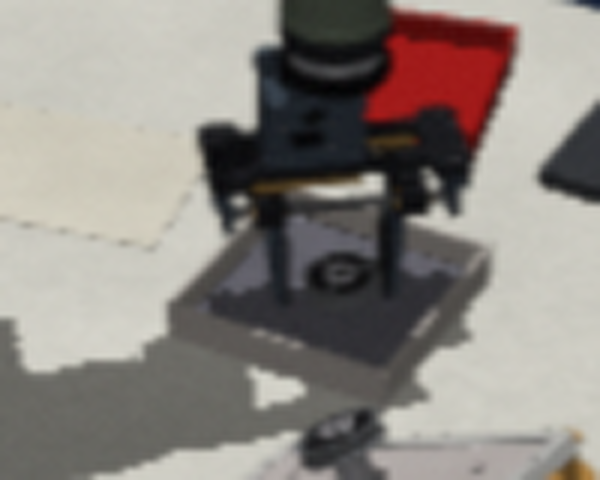

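The pulley at (340,272) looks flat in the tray with the fingers open on both sides of it. I retreat straight up and out of view, then check flatness and the spinning pulleys.

```bash

python3 -m pendant '[{"x":0,"y":0,"z":0,"turn":0},{"x":0,"y":0,"z":-10,"turn":0},{"x":0,"y":0,"z":-25,"turn":0},{"x":0,"y":0,"z":-35,"turn":0},{"x":0,"y":0,"z":-40,"turn":0}]' 1 >/dev/null
python3 -m pendant '[{"x":0,"y":-25,"z":-30,"turn":0},{"x":0,"y":-40,"z":0,"turn":0},{"x":0,"y":-40,"z":0,"turn":0},{"x":0,"y":-40,"z":0,"turn":0},{"x":0,"y":-20,"z":0,"turn":0}]'
python3 spin.py AC 4
python3 - <<'E'
from h import *
p,d,K,E=cam("top"); W=cloud(d,K,E); cv2.imwrite("pics/t7.png",cv2.resize(p[140:300,150:400,::-1],None,fx=3,fy=3,interpolation=cv2.INTER_CUBIC))
M=(W[...,2]>.017)&(W[...,2]<.06)&(abs(W[...,0]-.424)<.07)&(abs(W[...,1]-.372)<.07); P=W[M]
c=P.mean(0); P=P[abs(P[:,2]-np.median(P[:,2]))<.006]; n=np.linalg.svd(P-P.mean(0),full_matrices=False)[2][2]; print("in tray",c-PC['T'],np.ptp(P,axis=0),"tilt deg",np.degrees(np.arccos(abs(n[2]))),len(P))
o=-E[:3,:3].T@E[:3,3]; N=np.array([-.5*U[0],-.5*U[1],.866])
z=np.load("top0.npz"); W0=cloud(z["d"],z["K"],z["E"])
col=np.array([.5559,.0529,.1148])
for k,c0 in [(k,np.array(PC[k])) for k in "AC"]+[("collar",col)]:
    q=[]
    for w in(W0,W):
        D=w-c0; r=np.linalg.norm(D-(D@N)[...,None]*N,axis=-1); m=(r<.036)&(abs(D@N)<.012); q.append(w[m].mean(0))
    print(k,"moved mm",1e3*(q[1]-q[0]))
E
```

```text
t: 17.43
eef_pos: [0.2911, 0.2684, 0.3447]
tcp_rot: [-0.001, 0.439, 0.899, -0.001]
contact_force: [-0.8, -0.5, -0.2]
width: 0.091
gripper_force: 0.0
17.483 {'A': (10, 0.88), 'C': (-24, 0.79)}
17.533 {'A': (33, 1.0), 'C': (-57, 0.81)}
17.583 {'A': (55, 1.0), 'C': (35, 0.99)}
17.633 {'A': (-43, 1.0), 'C': (8, 1.0)}
in tray [0.00911623 0.00337205 0.02219592] [0.05307103 0.05475705 0.01181715] tilt deg 0.23844913209943278 279
A moved mm [ 0.24982883  0.38953803 -0.00332207]
C moved mm [ 0.118706   -0.2224304   0.11339864]
collar moved mm [-0.25117008 -0.19933331 -0.22376535]
```

View pics/t7.png

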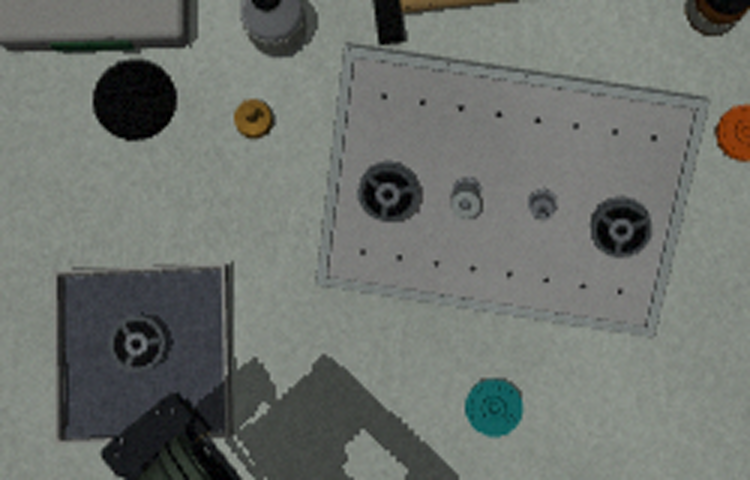

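The pulley lies flat in the tray at (138,343). A at (390,190) and C at (621,228) are still coasting on their pins, and the collar is at (467,203). Handing in.

```bash
python3 -c "
from h import *
print(ticket.finish_job())"
```

```text
the job is handed in; nothing more can be done
None
```

The job is handed in: pulley B was the one that drags, and it now lies flat in the white tray about 10 mm from centre, while A and C ran well past two turns and, like the collar, measured within 1 mm of where they started.

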